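# Hold a lock cover flush on a tilted lock case

## Robot

A 7-joint arm with a two-finger parallel gripper is mounted at the origin on the work surface. World frame = base frame: x ahead of the robot, y to its left, z up, the work surface at z = 0. Lengths are in m, angles in rad, forces in N, time in s.
With the tool pointing down it reaches from about 0.425 to 0.975 m from the base axis. Payload 16.7 kg.
Tool frame: the origin (TCP) lies on the centre line of the jaws, within the pads' length; the fingertips stand 22 mm ahead of it and the grasp point (between the pads) lies 3 mm ahead of it (tcp_to_tips is the distance from the TCP to the fingertips, in m); z points along the fingers, y is the line along which they close (so a half turn about z gives the same grasp; the last joint's range is limited). The gripper opens to 85 mm and grips with 20 to 120 N. Pads are 22 mm wide; open, the fingers measure 114 mm over their backs; the gripper's body (76 mm by 85 mm) begins 54 mm behind the grasp point. The pads swing forward as they close: fully open they stand 13 mm farther back than shut.
Start: joints at [-1.266, 0.426, 0.074, 1.606, -0.034, 1.111, -0.067], TCP at [0.296, 0.607, 0.253] pointing down, gripper open.
Joint ranges: [-2.85, 2.85], [-0.5, 2.14], [-1.23, 1.37], [0.21, 2.46], [-1.02, 4.16], [0.16, 2.05], [-2.73, 2.73]. Speed limits (rad/s): [1.89, 1.89, 2.39, 2.39, 3.01, 3.01, 3.01].

## Interface

Orientations are given as a unit quaternion [x, y, z, w].
In Python, from cell import * gives the robot as it stands.
- The arm moves only by the tool apply_moves, never from a script. Its argument "series" is a list of rows, each a list of 7 numbers: the shift along the tool's x, y, z in mm, then the turn, a rotation vector about the tool's x, y, z in degrees, then the opening, from -1 (shut) to 1 (fully open). A call has 1 to 12 rows; each row shifts and turns the commanded pose from where the row before left it, along the tool's axes as they then stand; what a row does not reach is not made up. A row lasts 1/8 s, in which the tool goes at most 62.5 mm and 10.7 degrees, less where a joint would pass 70% of its speed; a pose out of reach is approached as far as the arm can. A call with a gripper value outside its range is refused whole. The fingers move at their own pace and stop on an object; "force" is the grip in N (left out, the last holds). Time passes only in rows, so rows that do not move let the fingers close. It gives the time, the measured TCP pose, the force, the opening and the grip force at its end, in the units of the state.
- observe(): the state, without advancing time (a new reading comes with each control period).
- camera(name): name is "side" or "top"; returns a dict with "pixels" (400x640x3 uint8, blue, green, red), "fx", "fy", "cx", "cy" (pixels), "xyz" and "attitude" of the camera in the world. Camera axes: x right, y up, looking along -z (the intrinsics and any distortion apply to the point x, -y, -z); pixel columns grow to the right and rows downward; lengths in m; the calibration is good to about 2 mm. A picture is of the moment at which its call begins. There is no depth.
- job_done(): hands the job in; it is judged then, once.
Trained networks look in the newest picture that a camera, given by its name, has taken for a name from the list of things; names that differ only in an ending like _2 or _b are one class to them, and where a whole thing is asked for, a point or a joint stands for the part that bears it (a point fixed in the world has none). Each returns a list of dicts, best first, with "score" (0 to 1); they miss things now and then, are a little off and sometimes report something else, mostly with a low value. They report only what shows in the picture. A call takes as long as a camera call. They do not tell look-alikes from the thing itself.
- boxes_of(query, camera): "xy" ([column, row] in pixels, amid what is visible of it).
- silhouettes(query, camera): "region" (400x640 bool, what is visible of it) and "xy" ([column, row] in pixels, amid what is visible of it).
- landmark_of(query, camera): "xy" ([column, row] in pixels: a listed point, or the origin of a listed thing).
The state is a dict: "t": time; "joints": joint angles; "qd": joint speeds; "effort": joint torques, N m; "position": TCP position; "ee_rot": TCP orientation; "wrist_force": force on the tool from outside, world axes, zero at the start; "torque": the same for the moment, N m; "finger_gap": finger opening in m; "finger_force": force on a finger pad.
Only numpy, scipy, OpenCV 4.12 (cv2) and the standard library are available. Lean on these libraries where they do the work, as an engineer would, in place of code of your own. Each camera call takes 0.05 s, during which the arm holds its last target. There are 200 camera calls.

## Task

Pick up the loose lock cover by its brass thumb turn and lay it squarely on the open lock case in the tilting fixture, its plate tilted to the slope so that it sits flush all round with its edges in line with the case's edges. Press it gently until the sprung case has sunk about half of its 12 mm travel, not to the bottom, and finish still gripping the turn and holding the cover there, so that the screws can be driven; leave the jar, padlock, carton and screwdriver alone.

Things in the scene. Friction and masses are not known exactly. Their poses are not given: they have to be found in the camera images.
- cover: Lock cover: steel plate 94 (x) by 60 (y) by 4 mm, flat on the bench at first, with a brass thumb turn on its middle along +z: a paddle 28 mm wide (x), 12 thick (y), from 4 to 40 mm above the underside; grip it across the 12 mm (along y). Origin: centre of the underside; x along the length. The same turned half round. 0.14 to 0.23 kg.
- fixture: Green fixture fixed to the bench: base 150 (x) by 130 (y) by 18 mm, two cheeks (112 mm over both in y, 90 mm high) holding an aluminium cradle at a slope about a stiff level hinge along y, 75 mm up. The slope, 10 to 35 degrees, differs each time and does not yield. Origin: centre of the base's underside; downhill is its -x side, towards the robot.
- case_face (a point): Middle of the mouth of the grey open lock case in the cradle, in its rim plane, 44 mm from the hinge line. Case 94 (x) by 60 (y) by 22 mm, walls 6 mm, works below the rim. x: uphill, along its length; y: level; z: straight out of the rim plane. The cover's underside belongs here on the rim, x along x either way round. Moves as the case sinks.
- nest (a joint): How far the sprung case has sunk straight into the slope (along -z of case_face), in m: 0 = up at its stop, as at the start; 0.012 = bottomed. It starts to sink at about 3 N of push and gives 1 mm for each 0.8 N more: half way is about 8 N, the cover's own weight included.
- jar: Glass jar of screws with a steel lid, 70 mm across, 90 mm high, standing on the bench; origin at the centre of its underside. Leave alone.
- padlock: Brass padlock lying flat, body 42 by 50 by 22 mm, with a steel shackle reaching 60 mm to its +x from the origin, which is the centre of the body's underside. Leave alone.
- carton: Yellow carton with a red band, 60 by 85 by 40 mm high; origin at the centre of its underside. Leave alone.
- screwdriver: Screwdriver with an orange handle, 190 mm long, about 26 mm thick, lying on the bench along its x. Leave alone.
Mind the look-alikes: they are no part of the job. What is shaped like the cover but blue or green is not meant.

How it is judged:
On the way:
1. the cover is lifted off the bench by the gripper (height (world z) of cover above 0.05 m and contact force between the fingers and cover above 2 N and contact force between cover and fixture below 0.1 N), for 0.2 s.
At the end, for the whole second after the job is handed in: Still gripped (over 15 N), the cover lies turn outward and flush on the case's rim: within 2 degrees of its plane, centre within 6 mm each way, length within 5.7 degrees of the case's; it pushes with over 3 N, the case has sunk 2.5 to 10.5 mm of 12, and all is still (angle between the z axis of cover and the z axis of case_face, either way round below 0.035 rad and angle between the x axis of cover and the x axis of case_face, either way round below 0.1 rad and x of cover in the frame of case_face between -0.006 and 0.006 m and y of cover in the frame of case_face between -0.006 and 0.006 m and z of cover in the frame of case_face between -0.003 and 0.002 m and angle between cover's own z axis and vertical below 0.8 rad and value of joint nest between 0.0025 and 0.0105 m and contact force between cover and fixture above 3 N and contact force between the fingers and cover above 15 N and linear speed of cover below 0.02 m/s); the arm keeps its last pose, push and grip.
It fails at once if the cover is rammed onto the fixture (over 30 N) (contact force between cover and fixture above 30 N).
It fails at once if a bystander is moved by more than 20 mm (distance of any of jar, padlock, carton, screwdriver from where it was at the start of the episode above 0.02 m).
It also fails if it takes over 38 s, if anything falls off the work surface, if the arm or the gripper's body presses on something with over 40 N, if the wrist force passes 120 N, or if a joint passes its speed limit or range.

## Working session

There is one attempt and no reset: what is moved stays moved. The work goes in short steps, Python scripts to look and compute and a tool call to move; the robot and the scene stay as the last step left them, time stands still between calls to the robot, and variables do not carry over. Pictures are saved under pics/ and viewed, at most 10 in all, crops included, and the job is handed in when it is done.

Besides the shell and the picture viewer there is one more tool, called after ">>>" by a JSON object that holds its "method" and its "body", one argument or row to a line. apply_moves: Moves the arm, as the interface text tells. Its arguments: {"type":"object","properties":{"series":{"type":"array"},"force":{"type":"number"}},"required":["series"]}

```bash
mkdir -p pics; ls; python3 - <<'E'
from cell import *
import cv2
for n in("side","top"):
    c=camera(n); cv2.imwrite(f"pics/{n}0.png",c["pixels"]); print(n,{k:v for k,v in c.items() if k!="pixels"})
    for q in("cover","fixture","case_face","jar","padlock","carton","screwdriver"):
        try: print(q,[(d["xy"],round(d["score"],2)) for d in landmark_of(q,n)][:4])
        except Exception as e: print(q,e)
o=observe(); print(o)
E
```

```text
pics
side {'fx': 389.68095625016974, 'fy': 389.68095625016974, 'cx': 315.72860861292276, 'cy': 199.9066503781166, 'xyz': array([0.59206336, 0.64335863, 0.58138153]), 'attitude': array([-0.01237206,  0.43865326,  0.89730094, -0.04776259])}
cover [([325.9, 264.1], 0.93), ([300.3, 353.6], 0.84), ([376.1, 319.3], 0.75)]
fixture [([381.6, 184.5], 0.79)]
case_face [([391.1, 142.4], 0.97)]
jar [([378.3, 318.9], 0.73)]
padlock [([260.4, 223.9], 0.79)]
carton [([252.5, 288.6], 0.84)]
screwdriver [([381.7, 229.0], 0.64)]
top {'fx': 408.92680813889467, 'fy': 408.92680813889467, 'cx': 312.4431275619635, 'cy': 204.29147615841288, 'xyz': array([0.48568427, 0.00538241, 0.98872586]), 'attitude': array([-0.05624287,  0.05511851,  0.70768631, -0.70212447])}
cover [([224.7, 259.7], 0.87), ([272.3, 217.1], 0.7), ([190.5, 203.4], 0.66), ([417.8, 154.6], 0.37)]
fixture [([398.5, 264.3], 0.61)]
case_face [([404.3, 266.4], 0.76)]
jar [([421.2, 155.7], 0.62)]
padlock [([316.3, 159.2], 0.77), ([418.0, 154.8], 0.27)]
carton [([241.6, 162.5], 0.83), ([315.4, 158.0], 0.65)]
screwdriver [([322.8, 264.5], 0.64)]
{'t': 0.8, 'joints': array([-1.26645438,  0.42609735,  0.07391823,  1.60600881, -0.03409882,
        1.11080664, -0.06711989]), 'qd': array([ 5.09672386e-05,  3.60594748e-04, -1.13092369e-04, -1.45612235e-03,
       -2.92162496e-03, -4.21774056e-04, -1.01988131e-03]), 'effort': array([ 2.45177762e-04, -9.49468732e+01,  3.75629738e+00, -4.63860476e+01,
        1.89796026e-02,  2.39216613e-03, -6.07367042e-06]), 'position': array([0.29594546, 0.60661811, 0.25330021]), 'ee_rot': array([ 2.25024321e-01,  9.74353146e-01, -2.81930592e-05, -1.64866638e-05]), 'wrist_force': array([-0.52994011,  1.13542736, -0.37335484]), 'torque': array([ 0.0049824 ,  0.00921545, -0.01565358]), 'finger_force': 0.0, 'finger_gap': 0.08539981803542483}
```

View pics/side0.png

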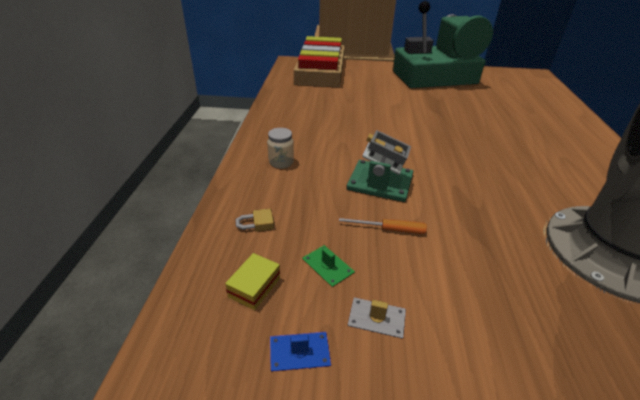

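View pics/top0.png

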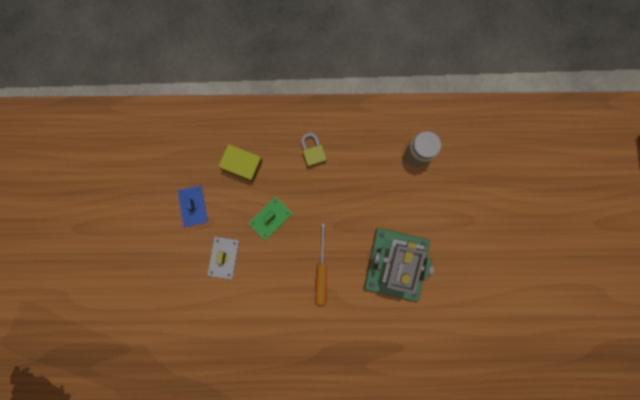

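The top image shows three covers: steel (223,258), blue (193,206) and green (271,218). In the side image they are steel (376,318), blue (300,350) and green (328,265). Only the steel one has a brass turn, so it fits the description. I'll confirm this with enlarged crops and look closely at the case.

```bash
python3 - <<'E'
import cv2,numpy as np
s=cv2.imread("pics/side0.png");t=cv2.imread("pics/top0.png")
def crop(im,x,y,w,h,k): return cv2.resize(im[y:y+h,x:x+w],None,fx=k,fy=k,interpolation=cv2.INTER_CUBIC)
a=crop(s,340,290,78,56,5);b=crop(t,195,230,56,56,5)
cv2.imwrite("pics/c1.png",np.hstack([a,b]))
a=crop(s,340,125,80,80,5);b=crop(t,360,222,80,80,5)
cv2.imwrite("pics/c2.png",np.hstack([a,b]))
E
```

```text
(no output)
```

View pics/c1.png

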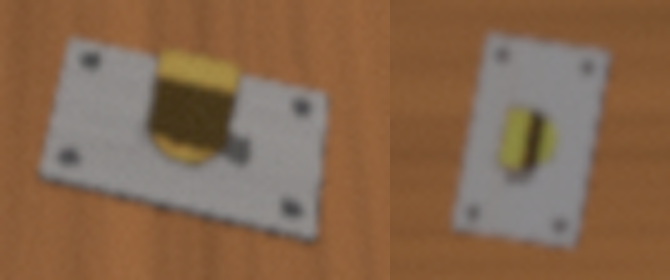

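View pics/c2.png

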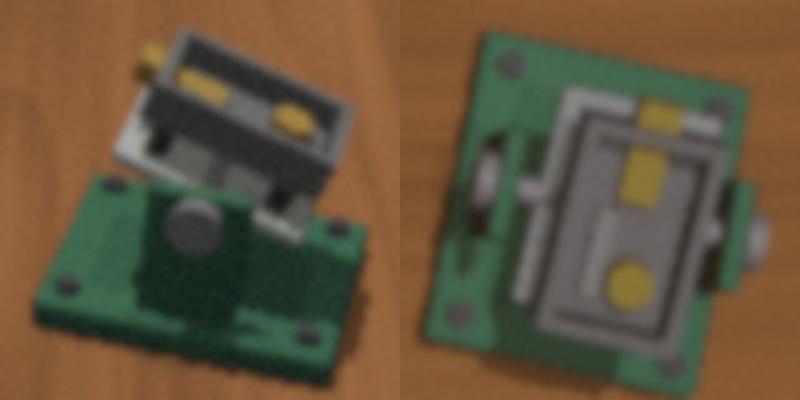

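The crops confirm it: a steel plate with a brass turn, unlike the blue and green ones. Cover and rim corners are legible, so I'll fit poses to them.

```bash
cat > h.py <<'E'
from cell import *
import numpy as np
from scipy.spatial.transform import Rotation as R
from scipy.optimize import least_squares
def proj(c,P):
    p=R.from_quat(c["attitude"]).inv().apply(np.atleast_2d(P)-c["xyz"])
    return np.c_[c["cx"]+c["fx"]*p[:,0]/-p[:,2], c["cy"]+c["fy"]*-p[:,1]/-p[:,2]]
def px(l,off): return (np.array(l,float)+.5)/5-.5+off
E
python3 - <<'E'
from h import *
S=camera("side");T=camera("top")
def report(r,n):
    J=r.jac; print(n,np.round(r.x,4),"rms px",np.sqrt(np.mean(r.fun**2)).round(2),"sd",np.sqrt(np.diag(np.linalg.inv(J.T@J))).round(4))
# which world axis
for P in ([.6,0,0],[.8,0,0],[.6,.1,0]): print(P,proj(S,P)[0].round(),proj(T,P)[0].round())
cs=px([(70,38),(328,94),(316,240),(40,180)],(340,290)); ct=px([(98,32),(220,48),(188,247),(63,230)],(195,230))
fs=px([(185,27),(353,103),(330,165),(150,90)],(340,125)); ft=px([(187,118),(328,152),(278,355),(138,325)],(360,222))
bs=px([(100,178),(365,228),(333,355),(38,300)],(340,125)); bt=px([(87,28),(348,90),(292,395),(22,340)],(360,222))
rect=lambda lx,ly,z: np.array([[lx,ly,z],[-lx,ly,z],[-lx,-ly,z],[lx,-ly,z]])/1000
import itertools
def match(A,B): # best cyclic/flip correspondence
    best=min(([list(p) for p in itertools.permutations(range(4))]),key=lambda p:np.sum((A[p]-B)**2)); return A[best]-B
def res_cover(v):
    P=R.from_euler('z',v[2]).apply(rect(47,30,3))+[v[0],v[1],0]
    return P
def run(f,x0,obs):
    def r(v): return np.concatenate([match(proj(c,f(v)),o).ravel() for c,o,f in [(c,o,(f2 or f)) for c,o,f2 in obs]])
    return least_squares(r,x0)
for y0 in (0.1,1.5,-.1):
  for obs,n in (([(S,cs,None)],"S"),([(T,ct,None)],"T"),([(S,cs,None),(T,ct,None)],"ST")):
    report(run(res_cover,[.6,.2,y0],obs),"cover "+n)
def rim(v):
    Rz=R.from_euler('z',v[2]); Ry=R.from_euler('y',-v[3])
    return Rz.apply(Ry.apply(rect(47,30,44)+[v[4],0,0])+[0,0,.075])+[v[0],v[1],0]
def base(v): return R.from_euler('z',v[2]).apply(rect(75,65,18))+[v[0],v[1],0]
for y0 in (-.3,.3):
  for C in ([(S,fs,bs)],[(T,ft,bt)],[(S,fs,bs),(T,ft,bt)]):
    obs=[]
    for c,a,b in C: obs+=[(c,a,rim),(c,b,base)]
    r=run(None,[.57,-.2,y0,.4,0],obs); report(r,"fix %d"%len(C)); 
  print(r.fun.reshape(-1,2).round(1).tolist())
E
```

```text
[0.6, 0, 0] [335. 229.] [315. 222.]
[0.8, 0, 0] [246. 222.] [314. 142.]
[0.6, 0.1, 0] [332. 262.] [274. 222.]
cover S [ 0.5137  0.2216 -0.146 ] rms px 0.25 sd [0.0009 0.001  0.0176]
cover T [ 0.5157  0.2212 -0.1419] rms px 0.17 sd [0.0012 0.0012 0.0214]
cover ST [ 0.5144  0.2215 -0.1444] rms px 0.41 sd [0.0007 0.0008 0.0136]
cover S [0.5128 0.2194 1.3986] rms px 8.82 sd [0.0009 0.001  0.0162]
cover T [0.5155 0.2213 1.4159] rms px 7.26 sd [0.0012 0.0012 0.0213]
cover ST [0.5138 0.2203 1.4054] rms px 8.1 sd [0.0007 0.0008 0.0129]
cover S [ 0.5137  0.2216 -0.146 ] rms px 0.25 sd [0.0009 0.001  0.0176]
cover T [ 0.5157  0.2212 -0.1419] rms px 0.17 sd [0.0012 0.0012 0.0214]
cover ST [ 0.5144  0.2215 -0.1444] rms px 0.41 sd [0.0007 0.0008 0.0136]
fix 1 [ 0.4942 -0.1928 -0.2336  0.2643  0.0006] rms px 1.02 sd [0.0012 0.0017 0.0151 0.0297 0.0021]
fix 1 [ 0.4967 -0.1919 -0.224   0.3534  0.0027] rms px 0.68 sd [0.0011 0.0008 0.0104 0.0621 0.0031]
fix 2 [ 4.955e-01 -1.920e-01 -2.285e-01  2.779e-01  4.000e-04] rms px 0.94 sd [0.0008 0.0007 0.0085 0.0272 0.0016]
[[-1.6, 0.1], [-0.0, 0.6], [1.0, 0.4], [0.1, -1.1], [-1.6, -1.4], [0.8, -0.8], [0.0, 2.1], [-1.7, 0.4], [0.2, -0.4], [0.3, -0.9], [-0.6, 1.0], [-0.5, 0.6], [-0.6, 0.1], [1.1, -0.3], [0.9, 2.0], [-0.1, 0.4]]
fix 1 [ 0.4942 -0.1928 -0.2336  0.2643  0.0006] rms px 1.02 sd [0.0012 0.0017 0.0151 0.0297 0.0021]
fix 1 [ 0.4967 -0.1919 -0.224   0.3534  0.0027] rms px 0.68 sd [0.0011 0.0008 0.0104 0.0621 0.0031]
fix 2 [ 4.955e-01 -1.920e-01 -2.285e-01  2.779e-01  4.000e-04] rms px 0.94 sd [0.0008 0.0007 0.0085 0.0272 0.0016]
[[-1.6, 0.1], [-0.0, 0.6], [1.0, 0.4], [0.1, -1.1], [-1.6, -1.4], [0.8, -0.8], [0.0, 2.1], [-1.7, 0.4], [0.2, -0.4], [0.3, -0.9], [-0.6, 1.0], [-0.5, 0.6], [-0.6, 0.1], [1.1, -0.3], [0.9, 2.0], [-0.1, 0.4]]
```

```bash
cat > edge.py <<'E'
from h import *
import cv2
rect=lambda lx,ly,z: np.array([[lx,ly,z],[-lx,ly,z],[-lx,-ly,z],[lx,-ly,z]])/1000
def avg(n,k=4):
    c=camera(n); p=c["pixels"].astype(np.float32)
    for _ in range(k-1): p+=camera(n)["pixels"]
    c["im"]=cv2.GaussianBlur(p/k,(0,0),.6); return c
def edge_fit(model,x0,cams,w0=3.0):
    """model(v)-> list of (cam index or None, A, B) 3D segments"""
    v=np.array(x0,float)
    for w in (w0,w0*.7,1.5,1.5,1.2,1.2):
        fix=[]
        for k,(ci,A,B) in enumerate(model(v)):
            for i,c in enumerate(cams):
                if ci is not None and ci!=i: continue
                q=proj(c,np.linspace(A,B,20)[2:-2]); d=q[-1]-q[0]; n=np.array([-d[1],d[0]])/np.hypot(*d)
                s=np.arange(-w-.5,w+.51,.25)
                g=q[:,None]+s[None,:,None]*n
                pr=cv2.remap(c["im"],g[...,0].astype(np.float32),g[...,1].astype(np.float32),cv2.INTER_CUBIC)
                G=np.linalg.norm(pr[:,4:]-pr[:,:-4],axis=2); sm=s[2:-2]
                j=G.argmax(1)
                for m in range(len(q)):
                    if 0<j[m]<len(sm)-1 and G[m,j[m]]>12:
                        a,b,e=G[m,j[m]-1:j[m]+2]; o=sm[j[m]]+.25*.5*(a-e)/(a-2*b+e)
                        fix.append((k,i,m,n,q[m]+o*n))
        K=[f[:3] for f in fix]; N=np.array([f[3] for f in fix]); O=np.array([f[4] for f in fix])
        def res(v):
            M=model(v); out=np.empty(len(K))
            cache={}
            for r,(k,i,m) in enumerate(K):
                if (k,i) not in cache: cache[k,i]=proj(cams[i],np.linspace(M[k][1],M[k][2],20)[2:-2])
                out[r]=(cache[k,i][m]-O[r])@N[r]
            return out
        r=least_squares(res,v,loss="soft_l1",f_scale=.3); v=r.x
    J=r.jac; return v,np.sqrt(np.diag(np.linalg.inv(J.T@J)))*.5,np.median(abs(res(v))),len(K)
def segs(P,ci=None,which=range(4)): return [(ci,P[i],P[(i+1)%4]) for i in which]
def rimpts(v,lx,ly,z=44):
    return R.from_euler('z',v[2]).apply(R.from_euler('y',-v[3]).apply(rect(lx,ly,z))+[0,0,.075])+[v[0],v[1],0]
def base(v,z=18): return R.from_euler('z',v[2]).apply(rect(75,65,z))+[v[0],v[1],0]
def fixm(v): return segs(rimpts(v,47,30))+segs(rimpts(v,41,24))+segs(base(v),0,[2])+segs(base(v),1,[0,1,3])
def rimonly(v): return segs(rimpts(v,47,30))+segs(rimpts(v,41,24))
def cov(v):
    f=lambda z:R.from_euler('z',v[2]).apply(rect(47,30,z))+[v[0],v[1],0]
    return segs(f(4),None,[2,3])+segs(f(2),None,[0,1])
E
python3 - <<'E'
from edge import *
C=[avg("side"),avg("top")]
for cs in (C,[C[0]],):
    print("cover",[np.round(a,4) for a in edge_fit(cov,[.5144,.2215,-.144],cs)])
for x0 in ([.4955,-.192,-.2285,.278],[.4955,-.192,-.2285,.33],[.4955,-.192,-.2285,.23]):
    v=edge_fit(fixm,x0,C); print("fix",[np.round(a,4) for a in v])
    print("rim",[np.round(a,4) for a in edge_fit(rimonly,x0,C)])
    print("rim S",[np.round(a,4) for a in edge_fit(rimonly,x0,C[:1])])
out=[]
for c in C:
    im=cv2.resize(c["im"].astype(np.uint8),None,fx=10,fy=10,interpolation=cv2.INTER_CUBIC)
    for ci,A,B in fixm(v[0]):
        a,b=[tuple(np.round((proj(c,P)[0]+.5)*10-.5).astype(int)) for P in(A,B)]; cv2.line(im,a,b,(0,0,255),1)
    q=proj(c,v[0][[0,1]].tolist()+[.09])[0]; x,y=(q*10).astype(int)
    out.append(cv2.resize(im[y-300:y+300,x-300:x+300],(400,400),interpolation=cv2.INTER_AREA))
cv2.imwrite("pics/fit.png",np.hstack(out))
E
```

```text
cover [array([ 0.5145,  0.2212, -0.1566]), array([0.0002, 0.0002, 0.008 ]), np.float64(0.2822), np.int64(123)]
cover [array([ 0.5141,  0.2202, -0.1597]), array([0.0002, 0.0003, 0.0079]), np.float64(0.1488), np.int64(60)]
fix [array([ 0.497 , -0.1869, -0.2407,  0.2909]), array([0.0002, 0.0002, 0.0051, 0.0066]), np.float64(0.2098), np.int64(262)]
rim [array([ 0.4966, -0.1867, -0.2396,  0.2805]), array([0.0004, 0.0002, 0.0065, 0.0112]), np.float64(0.1748), np.int64(211)]
rim S [array([ 0.4952, -0.1915, -0.2275,  0.2849]), array([0.0006, 0.0009, 0.0136, 0.0157]), np.float64(0.2351), np.int64(117)]
fix [array([ 0.4969, -0.1869, -0.2407,  0.2891]), array([0.0002, 0.0002, 0.0051, 0.0064]), np.float64(0.1969), np.int64(263)]
rim [array([ 0.4968, -0.1867, -0.2393,  0.2853]), array([0.0004, 0.0002, 0.0065, 0.0104]), np.float64(0.1842), np.int64(210)]
rim S [array([ 0.4953, -0.1919, -0.2306,  0.2883]), array([0.0006, 0.0009, 0.0136, 0.0159]), np.float64(0.2666), np.int64(119)]
fix [array([ 0.497 , -0.1869, -0.2407,  0.2905]), array([0.0002, 0.0002, 0.0051, 0.0065]), np.float64(0.2104), np.int64(263)]
rim [array([ 0.4957, -0.1924, -0.2335,  0.2922]), array([0.0004, 0.0002, 0.0065, 0.0102]), np.float64(0.2003), np.int64(219)]
rim S [array([ 0.4952, -0.1917, -0.2316,  0.2839]), array([0.0006, 0.0009, 0.0139, 0.0164]), np.float64(0.2798), np.int64(119)]
```

View pics/fit.png

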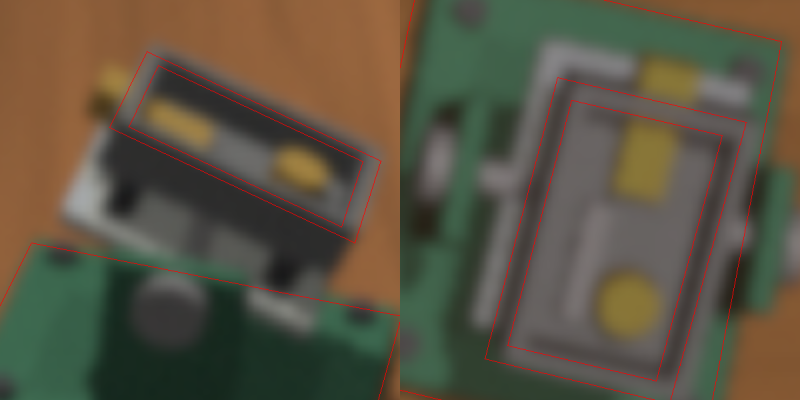

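The overlay shows the side-view rim fits well. In the top view the fit jumped to a neighbouring edge, putting y about 5 mm off. The rim fit at (0.4957, -0.1924, yaw -0.233, slope 0.288) agrees with side-only and with the hand-picked corners. I'll recheck it with a narrow window and plan the approach.

```bash
cat >> h.py <<'E'
def pose(x,y,z,yaw,slope=0):
    "tool with z into the plate, y along plate y; position of TCP"
    Rm=R.from_euler('z',yaw)*R.from_euler('y',-slope)
    return np.array([x,y,z]),Rm*R.from_euler('y',np.pi)
def plan(p,Rt,n):
    o=observe(); p0=o["position"];R0=R.from_quat(o["ee_rot"])
    w=(R0.inv()*Rt).as_rotvec(); Rc=R0;pc=p0
    for i in range(1,n+1):
        Rn=R0*R.from_rotvec(w*i/n); pn=p0+(p-p0)*i/n
        print(np.round(np.r_[Rc.inv().apply(pn-pc),np.degrees((Rc.inv()*Rn).as_rotvec())],2).tolist()); Rc,pc=Rn,pn
E
python3 - <<'E'
from edge import *
C=[avg("side",3),avg("top",3)]
for m in(fixm,rimonly):
  for cs in (C,C[:1],C[1:]):
    try: print([np.round(a,4) for a in edge_fit(m,[.4957,-.192,-.232,.287],cs,1.5)])
    except Exception as e: print(e)
plan(*pose(.5145,.2212,.12,-.153),12)
E
```

```text
[array([ 0.4957, -0.1924, -0.2338,  0.2931]), array([0.0002, 0.0002, 0.0049, 0.0063]), np.float64(0.1903), np.int64(259)]
[array([ 0.4953, -0.1901, -0.2279,  0.2772]), array([0.0006, 0.0006, 0.0122, 0.0145]), np.float64(0.2729), np.int64(125)]
[array([ 0.4959, -0.1923, -0.2335,  0.2897]), array([0.0006, 0.0002, 0.0068, 0.0151]), np.float64(0.1232), np.int64(116)]
[array([ 0.4956, -0.1924, -0.2353,  0.2898]), array([0.0004, 0.0002, 0.0064, 0.0103]), np.float64(0.1994), np.int64(220)]
[array([ 0.4953, -0.1916, -0.2281,  0.2863]), array([0.0006, 0.0009, 0.0143, 0.0164]), np.float64(0.297), np.int64(117)]
[array([ 0.496 , -0.1925, -0.2355,  0.2922]), array([0.0006, 0.0002, 0.0072, 0.015 ]), np.float64(0.1081), np.int64(101)]
[-0.03, -0.02, 0.01, -0.0, -0.0, -1.44]
[-0.03, -0.02, 0.01, -0.0, -0.0, -1.44]
[-0.03, -0.02, 0.01, -0.0, -0.0, -1.44]
[-0.03, -0.02, 0.01, -0.0, -0.0, -1.44]
[-0.03, -0.02, 0.01, -0.0, -0.0, -1.44]
[-0.03, -0.02, 0.01, -0.0, -0.0, -1.44]
[-0.03, -0.03, 0.01, -0.0, -0.0, -1.44]
[-0.03, -0.03, 0.01, -0.0, -0.0, -1.44]
[-0.03, -0.03, 0.01, -0.0, -0.0, -1.44]
[-0.03, -0.03, 0.01, -0.0, -0.0, -1.44]
[-0.02, -0.03, 0.01, -0.0, -0.0, -1.44]
[-0.02, -0.03, 0.01, -0.0, -0.0, -1.44]
```

```bash
sed -i 's/Rc.inv().apply(pn-pc)/Rc.inv().apply(pn-pc)*1000/' h.py; python3 - <<'E'
from h import *
plan(*pose(.5145,.2212,.12,-.153),12)
E
```

```text
[-30.46, -20.88, 11.11, -0.0, -0.0, -1.44]
[-29.92, -21.64, 11.11, -0.0, -0.0, -1.44]
[-29.37, -22.38, 11.11, -0.0, -0.0, -1.44]
[-28.8, -23.11, 11.11, -0.0, -0.0, -1.44]
[-28.21, -23.83, 11.11, -0.0, -0.0, -1.44]
[-27.61, -24.53, 11.11, -0.0, -0.0, -1.44]
[-26.98, -25.21, 11.11, -0.0, -0.0, -1.44]
[-26.34, -25.88, 11.11, -0.0, -0.0, -1.44]
[-25.69, -26.53, 11.11, -0.0, -0.0, -1.44]
[-25.01, -27.17, 11.11, -0.0, -0.0, -1.44]
[-24.32, -27.79, 11.11, -0.0, -0.0, -1.44]
[-23.62, -28.39, 11.11, -0.0, -0.0, -1.44]
```

>>> {"method": "apply_moves", "body": {
  "series": [
    [-30.5,-21,11,0,0,-1.44,1],
    [-30,-21.5,11,0,0,-1.44,1],
    [-29.5,-22.5,11,0,0,-1.44,1],
    [-29,-23,11,0,0,-1.44,1],
    [-28,-24,11,0,0,-1.44,1],
    [-27.5,-24.5,11,0,0,-1.44,1],
    [-27,-25,11,0,0,-1.44,1],
    [-26.5,-26,11,0,0,-1.44,1],
    [-25.5,-26.5,11,0,0,-1.44,1],
    [-25,-27,11,0,0,-1.44,1],
    [-24.5,-28,11,0,0,-1.44,1],
    [-23.5,-28.5,11,0,0,-1.44,1]
  ],
  "force": 60
}}

```text
t: 3.1
position: [0.5154, 0.22, 0.1211]
ee_rot: [0.076, 0.997, 0.0, 0.0]
wrist_force: [1.0, 0.4, 0.3]
finger_gap: 0.0854
finger_force: 0.0
```

```bash
python3 - <<'E'
from h import *
print(observe()["position"])
plan(*pose(.5145,.2212,.031,-.153),4)
E
```

```text
[0.51537294 0.220026   0.12112778]
[0.27, 0.25, 22.53, 0.0, 0.0, 0.02]
[0.26, 0.25, 22.53, 0.0, 0.0, 0.02]
[0.26, 0.25, 22.53, 0.0, 0.0, 0.02]
[0.26, 0.26, 22.53, 0.0, 0.0, 0.02]
```

>>> {"method": "apply_moves", "body": {
  "series": [
    [0.5,0.3,22,0,0,0,1],
    [0.3,0.3,22,0,0,0,1],
    [0.2,0.3,22,0,0,0,1],
    [0,0.1,18,0,0,0,1],
    [0,0,6,0,0,0,1],
    [0,0,0,0,0,0,1],
    [0,0,0,0,0,0,-1],
    [0,0,0,0,0,0,-1],
    [0,0,0,0,0,0,-1],
    [0,0,0,0,0,0,-1],
    [0,0,0,0,0,0,-1],
    [0,0,0,0,0,0,-1]
  ]
}}

```text
t: 4.6
position: [0.514, 0.2222, 0.0316]
ee_rot: [0.076, 0.997, 0.0, 0.0]
wrist_force: [-1.1, -0.4, 5.4]
finger_gap: 0.0109
finger_force: 59.2
```

>>> {"method": "apply_moves", "body": {
  "series": [
    [0,0,-15,0,0,0,-1],
    [0,0,-30,0,0,0,-1],
    [0,0,-40,0,0,0,-1],
    [0,0,-40,0,0,0,-1],
    [0,0,-40,0,0,0,-1],
    [0,0,-20,0,0,0,-1],
    [0,0,0,0,0,0,-1],
    [0,0,0,0,0,0,-1]
  ]
}}

```text
t: 5.6
position: [0.5134, 0.2219, 0.2158]
ee_rot: [0.076, 0.997, -0.0, -0.0]
wrist_force: [-0.4, -0.2, -2.0]
finger_gap: 0.011
finger_force: 58.5
```

```bash
python3 - <<'E'
from edge import *
o=observe(); print(o["position"],o["wrist_force"],o["torque"],o["finger_gap"])
C=[avg("side",2),avg("top",2)]
Rt=R.from_quat(o["ee_rot"]);p=o["position"]
# cover pose in tool: v=[dx,dy,dz(mm beyond TCP) , rotvec]
def cm(v):
    Rc=Rt*R.from_euler('y',np.pi)*R.from_rotvec(v[3:]); c=p+Rt.apply(v[:3])
    f=lambda z:Rc.apply(rect(47,30,z))+c
    return segs(f(4),0,[2,3])+segs(f(0),0,[0,1])+segs(f(4),1,[2,3])+segs(f(2),1,[0,1])
v=edge_fit(cm,[0,0,.031,0,0,0],C,3); print([np.round(a,4) for a in v])
out=[]
for c in C:
    im=cv2.resize(c["im"].astype(np.uint8),None,fx=5,fy=5,interpolation=cv2.INTER_CUBIC)
    for ci,A,B in cm(v[0]):
        a,b=[tuple(np.round((proj(c,P)[0]+.5)*5-.5).astype(int)) for P in(A,B)]; cv2.line(im,a,b,(0,0,255),1)
    x,y=(proj(c,p)[0]*5).astype(int); x=max(x,200);y=max(y,200)
    out.append(cv2.resize(im[y-200:y+300,max(x-200,0):x+200],(400,500)))
cv2.imwrite("pics/held.png",np.hstack(out))
E
```

```text
[0.5134239  0.22192592 0.21576199] [-0.43703644 -0.24070374 -1.95876286] [ 0.0082519  -0.00476803 -0.02298751] 0.010987182305242822
[array([-0.0003, -0.0006,  0.0298,  0.0192, -0.0324, -0.01  ]), array([0.0002, 0.0003, 0.0003, 0.0105, 0.0105, 0.0071]), np.float64(0.2481), np.int64(102)]
```

View pics/held.png

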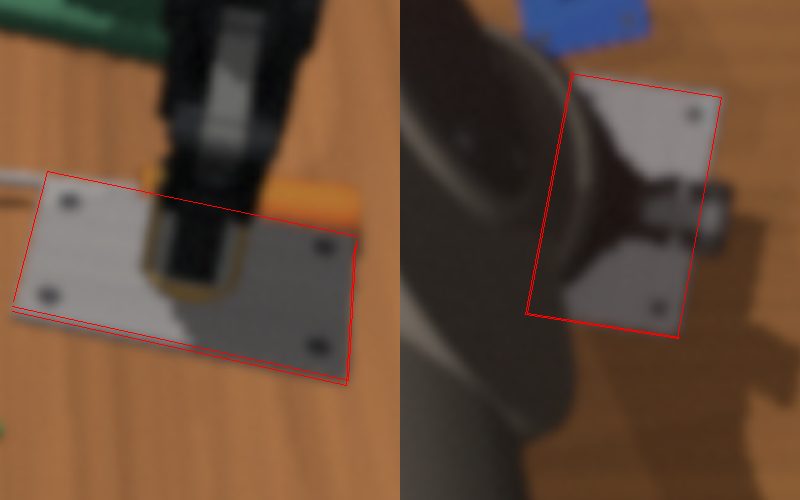

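The cover is held centred: within about 1 mm of the tool axis, no tilt beyond the fit noise, and about 2 N weight on the wrist. Next I plan the carry to 25 mm above the rim along its normal.

```bash
cat >> h.py <<'E'
FX=np.array([.4957,-.1922]); FYAW=-.234; SL=.29
def over(gap,off=.031,sl=SL,dx=0,dy=0):
    Rm=R.from_euler('z',FYAW)*R.from_euler('y',-sl)
    p=np.r_[FX,.075]+(R.from_euler('z',FYAW)*R.from_euler('y',-SL)).apply([dx,dy,.044+gap+off])
    return p,Rm*R.from_euler('y',np.pi)
E
python3 - <<'E'
from h import *
print(over(.025)[0]); plan(*over(.03),12)
E
```

```text
[ 0.46788409 -0.18556962  0.17082439]
[-1.28, -34.13, 3.35, 0.05, -1.39, 0.39]
[-1.42, -34.12, 3.42, 0.05, -1.39, 0.39]
[-1.57, -34.1, 3.48, 0.05, -1.39, 0.39]
[-1.72, -34.09, 3.55, 0.05, -1.39, 0.39]
[-1.86, -34.07, 3.63, 0.05, -1.39, 0.39]
[-2.0, -34.06, 3.7, 0.05, -1.39, 0.39]
[-2.14, -34.04, 3.79, 0.05, -1.39, 0.39]
[-2.28, -34.02, 3.87, 0.05, -1.39, 0.39]
[-2.42, -34.0, 3.96, 0.05, -1.39, 0.39]
[-2.55, -33.98, 4.05, 0.05, -1.39, 0.39]
[-2.68, -33.96, 4.14, 0.05, -1.39, 0.39]
[-2.81, -33.94, 4.24, 0.05, -1.39, 0.39]
```

>>> {"method": "apply_moves", "body": {
  "series": [
    [-1.3,-34,3.4,0,-1.4,0.4,-1],
    [-1.4,-34,3.4,0,-1.4,0.4,-1],
    [-1.6,-34,3.5,0,-1.4,0.4,-1],
    [-1.7,-34,3.6,0,-1.4,0.4,-1],
    [-1.9,-34,3.6,0,-1.4,0.4,-1],
    [-2,-34,3.7,0,-1.4,0.4,-1],
    [-2.1,-34,3.8,0,-1.4,0.4,-1],
    [-2.3,-34,3.9,0,-1.4,0.4,-1],
    [-2.4,-34,4,0,-1.4,0.4,-1],
    [-2.6,-34,4,0,-1.4,0.4,-1],
    [-2.7,-34,4.1,0,-1.4,0.4,-1],
    [-2.8,-34,4.2,0,-1.4,0.4,-1]
  ]
}}

```text
t: 7.3
position: [0.4665, -0.1853, 0.1737]
ee_rot: [0.117, 0.982, -0.011, 0.146]
wrist_force: [0.7, 0.6, -2.0]
finger_gap: 0.011
finger_force: 58.7
```

>>> {"method": "apply_moves", "body": {
  "series": [
    [0,0,0,0,0,0,-1],
    [0,0,0,0,0,0,-1],
    [0,0,0,0,0,0,-1]
  ]
}}

```text
t: 7.68
position: [0.4671, -0.1834, 0.174]
ee_rot: [0.116, 0.982, -0.011, 0.145]
wrist_force: [0.7, 0.2, -2.1]
finger_gap: 0.0112
finger_force: 58.8
```

```bash
cat > chk.py <<'E'
import sys
from edge import *
def chk(name):
    o=observe(); print("wf",np.round(o["wrist_force"],2),"tq",np.round(o["torque"],3),"ff",o["finger_force"])
    Rt=R.from_quat(o["ee_rot"]);p=o["position"]
    Rc=R.from_euler('z',FYAW)*R.from_euler('y',-SL); f0=np.r_[FX,.075]+Rc.apply([0,0,.044])
    q=Rc.inv().apply(p+Rt.apply([0,0,.031])-f0); print("cover nominal in case frame mm",np.round(q*1000,2),"n-force",np.round(o["wrist_force"]@Rc.apply([0,0,1]),2))
    C=[avg("side",3)]
    def cm(v):
        R2=Rt*R.from_euler('y',np.pi)*R.from_rotvec(v[3:]); c=p+Rt.apply(v[:3]); f=lambda z:R2.apply(rect(47,30,z))+c
        return segs(f(4),0,[2,3])+segs(f(0),0,[0,1])
    v=edge_fit(cm,[0,0,.031,0,0,0],C,2.5); print("cover in tool",[np.round(a,4) for a in v])
    c=C[0]; im=cv2.resize(c["im"].astype(np.uint8),None,fx=8,fy=8,interpolation=cv2.INTER_CUBIC)
    clean=im.copy()
    for ci,A,B in cm(v[0])+[(0,a,b) for _,a,b in segs(rimpts(np.r_[FX,FYAW,SL],47,30))]:
        a,b=[tuple(np.round((proj(c,P)[0]+.5)*8-.5).astype(int)) for P in(A,B)]; cv2.line(im,a,b,(0,0,255),1)
    x,y=(proj(c,f0)[0]*8).astype(int); cr=lambda i:i[y-250:y+250,x-200:x+200]
    cv2.imwrite(f"pics/{name}.png",np.hstack([cr(clean),cr(im)]))
E
python3 - <<'E'
from chk import *
chk("above"); plan(*over(.012),3)
E
```

```text
wf [ 0.73  0.16 -2.11] tq [ 0.093  0.402 -0.015] ff 58.841543197631836
cover nominal in case frame mm [-0.21  2.26 28.38] n-force -2.22
cover in tool [array([-0.001 ,  0.0054,  0.0266,  0.0434, -0.0176, -0.0069]), array([0.0003, 0.0044, 0.0022, 0.011 , 0.0149, 0.0152]), np.float64(0.0979), np.int64(58)]
[-0.06, -0.64, 5.49, 0.23, 0.05, -0.06]
[-0.06, -0.61, 5.49, 0.23, 0.05, -0.06]
[-0.07, -0.59, 5.49, 0.23, 0.05, -0.06]
```

View pics/above.png

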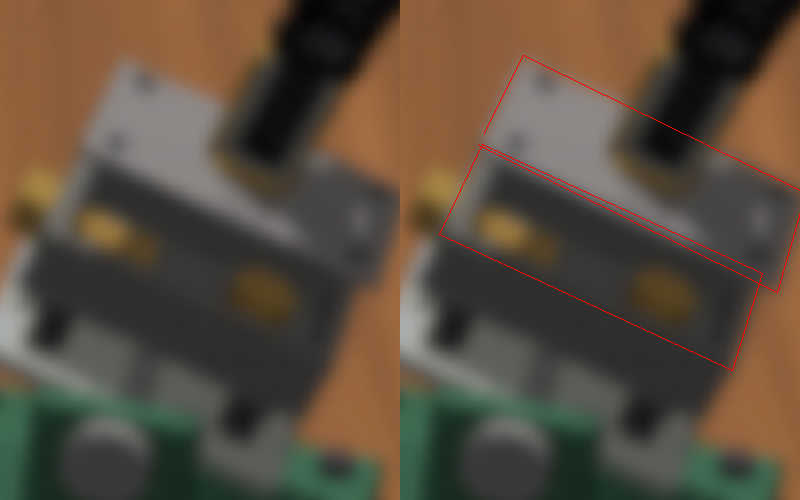

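The clean crop shows the plate's near edge parallel to the case's near edge, slightly above it and about 2 mm off in y, which I'll correct. Now closing in.

>>> {"method": "apply_moves", "body": {
  "series": [
    [0,-0.8,6,0.25,0,0,-1],
    [0,-0.7,6,0.25,0,0,-1],
    [0,-0.7,5,0.2,0,0,-1],
    [0,0,2,0,0,0,-1],
    [0,0,0,0,0,0,-1],
    [0,0,0,0,0,0,-1]
  ]
}}

```text
t: 8.57
position: [0.4717, -0.1876, 0.156]
ee_rot: [0.118, 0.982, -0.017, 0.145]
wrist_force: [-0.1, -0.4, -1.9]
finger_gap: 0.0113
finger_force: 58.8
```

```bash
python3 - <<'E'
from chk import *
chk("near"); plan(*over(.005),3)
E
```

```text
wf [-0.11 -0.38 -1.94] tq [0.058 0.379 0.022] ff 58.843252658843994
cover nominal in case frame mm [-0.13 -1.14  9.55] n-force -1.85
cover in tool [array([-0.0009,  0.0054,  0.0264,  0.0449, -0.007 , -0.0095]), array([0.0003, 0.0044, 0.0024, 0.0109, 0.0148, 0.0159]), np.float64(0.0698), np.int64(59)]
[-0.05, 0.35, 1.53, -0.01, 0.06, -0.08]
[-0.05, 0.34, 1.53, -0.01, 0.06, -0.08]
[-0.05, 0.34, 1.53, -0.01, 0.06, -0.08]
```

View pics/near.png

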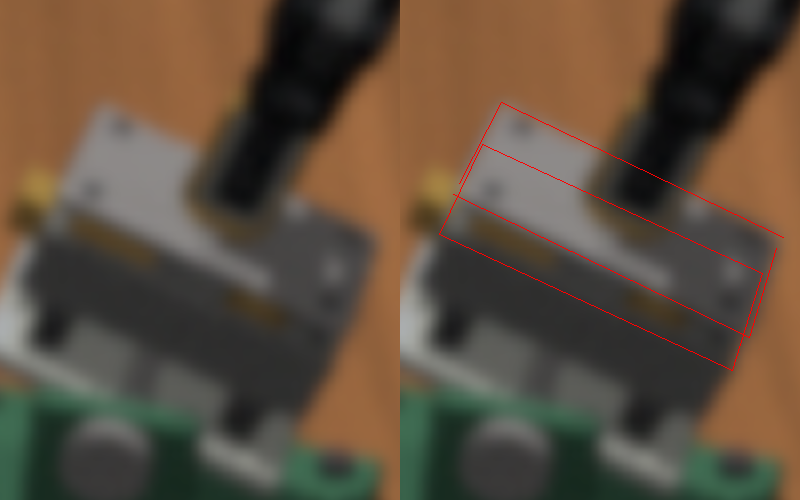

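Edges remain parallel, with 9–10 mm still to go. Creeping down.

>>> {"method": "apply_moves", "body": {
  "series": [
    [0,0.4,1.5,0,0,0,-1],
    [0,0.4,1.5,0,0,0,-1],
    [0,0.3,1.5,0,0,0,-1],
    [0,0,1.5,0,0,0,-1],
    [0,0,0.5,0,0,0,-1],
    [0,0,0,0,0,0,-1]
  ]
}}

```text
t: 9.48
position: [0.4738, -0.1869, 0.1496]
ee_rot: [0.118, 0.982, -0.017, 0.145]
wrist_force: [0.7, -0.6, -2.1]
finger_gap: 0.0108
finger_force: 58.8
```

>>> {"method": "apply_moves", "body": {
  "series": [
    [0,0,1,0,0,0,-1],
    [0,0,1,0,0,0,-1],
    [0,0,0,0,0,0,-1],
    [0,0,0,0,0,0,-1]
  ]
}}

```text
t: 9.98
position: [0.4744, -0.187, 0.1478]
ee_rot: [0.118, 0.982, -0.017, 0.145]
wrist_force: [-0.5, 0.2, -1.7]
finger_gap: 0.0112
finger_force: 59.0
```

```bash
cat > f.py <<'E'
from h import *
import time
o=observe(); Rt=R.from_quat(o["ee_rot"]); Rc=R.from_euler('z',FYAW)*R.from_euler('y',-SL); f0=np.r_[FX,.075]+Rc.apply([0,0,.044])
print("case mm",np.round(Rc.inv().apply(o["position"]+Rt.apply([0,0,.031])-f0)*1000,2),"rot deg",np.round(np.degrees((Rc.inv()*Rt*R.from_euler('y',-np.pi)).as_rotvec()),2),"F case",np.round(Rc.inv().apply(o["wrist_force"]),2),"T case",np.round(Rc.inv().apply(o["torque"]),3),o["finger_force"],o["t"])
E
python3 f.py
```

```text
case mm [-0.08  0.05  0.99] rot deg [-0.05 -0.17 -0.25] F case [-0.99  0.09 -1.52] T case [ 0.042  0.367 -0.018] 59.025349617004395 9.975
```

>>> {"method": "apply_moves", "body": {
  "series": [
    [0,0,1,0,0,0,-1],
    [0,0,0,0,0,0,-1],
    [0,0,1,0,0,0,-1],
    [0,0,0,0,0,0,-1]
  ]
}}

```text
t: 10.48
position: [0.4749, -0.1872, 0.1458]
ee_rot: [0.118, 0.982, -0.017, 0.145]
wrist_force: [-1.6, 0.6, 1.9]
finger_gap: 0.0111
finger_force: 59.5
```

```bash
python3 f.py
```

```text
case mm [-0.16  0.02 -1.07] rot deg [-0.05 -0.16 -0.25] F case [-1.07  0.24  2.35] T case [ 0.063  0.492 -0.066] 59.52611267566681 10.475
```

>>> {"method": "apply_moves", "body": {
  "series": [
    [0,0,1,0,0,0,-1],
    [0,0,0,0,0,0,-1],
    [0,0,1,0,0,0,-1],
    [0,0,0,0,0,0,-1]
  ]
}}

```text
t: 10.98
position: [0.4755, -0.1874, 0.1438]
ee_rot: [0.118, 0.982, -0.017, 0.145]
wrist_force: [-2.5, -0.1, 3.4]
finger_gap: 0.0117
finger_force: 59.7
```

```bash
python3 f.py
```

```text
case mm [-0.15  0.   -3.09] rot deg [-0.05 -0.16 -0.25] F case [-1.33 -0.63  3.92] T case [0.093 0.5   0.03 ] 59.74488615989685 10.975
```

>>> {"method": "apply_moves", "body": {
  "series": [
    [0,0,1,0,0.3,0,-1],
    [0,0,0,0,0.2,0,-1],
    [0,0,1,0,0,0,-1],
    [0,0,0,0,0,0,-1],
    [0,0,0,0,0,0,-1]
  ]
}}

```text
t: 11.6
position: [0.4763, -0.1875, 0.1421]
ee_rot: [0.118, 0.983, -0.017, 0.141]
wrist_force: [-2.8, 0.8, 5.6]
finger_gap: 0.0113
finger_force: 59.9
```

```bash
python3 f.py; python3 - <<'E'
from chk import *
import chk as k
chk("press")
o=observe();C=[avg("side",3),avg("top",3)]
Rm=R.from_euler('z',FYAW)*R.from_euler('y',-SL); f0=np.r_[FX,.075]+Rm.apply([0,0,.038])
# joint check: cover pose free vs case frame
def cm(v):
    R2=Rm*R.from_rotvec(v[3:]); c=f0+Rm.apply(v[:3]); f=lambda z:R2.apply(rect(47,30,z))+c
    return segs(f(4),0,[2,3,0])+segs(f(0),0,[0])+segs(f(4),1,[0,1,2,3])
print([np.round(a,4) for a in edge_fit(cm,[0]*6,C,2)])
out=[]
c=C[1]; im=cv2.resize(c["im"].astype(np.uint8),None,fx=8,fy=8,interpolation=cv2.INTER_CUBIC)
x,y=(proj(c,f0)[0]*8).astype(int)
cv2.imwrite("pics/press2.png",np.hstack([cv2.imread("pics/press.png")[:,:400],im[y-250:y+250,x-200:x+200]]))
E
```

```text
case mm [-0.15  0.01 -4.97] rot deg [-0.05  0.32 -0.25] F case [-1.22  0.09  6.16] T case [ 0.031  0.239 -0.004] 59.94146168231964 11.6
wf [-2.83  0.76  5.56] tq [0.085 0.225 0.004] ff 59.94146168231964
cover nominal in case frame mm [-0.15  0.01 -4.97] n-force 6.16
cover in tool [array([-0.001 ,  0.0051,  0.0266,  0.0409, -0.021 , -0.0069]), array([0.0003, 0.0045, 0.0025, 0.0107, 0.0149, 0.0154]), np.float64(0.0821), np.int64(59)]
[array([ 0.0011,  0.0006,  0.0011, -0.0251, -0.0123, -0.0067]), array([0.0003, 0.0004, 0.0004, 0.0103, 0.0151, 0.0114]), np.float64(0.086), np.int64(82)]
```

View pics/press2.png

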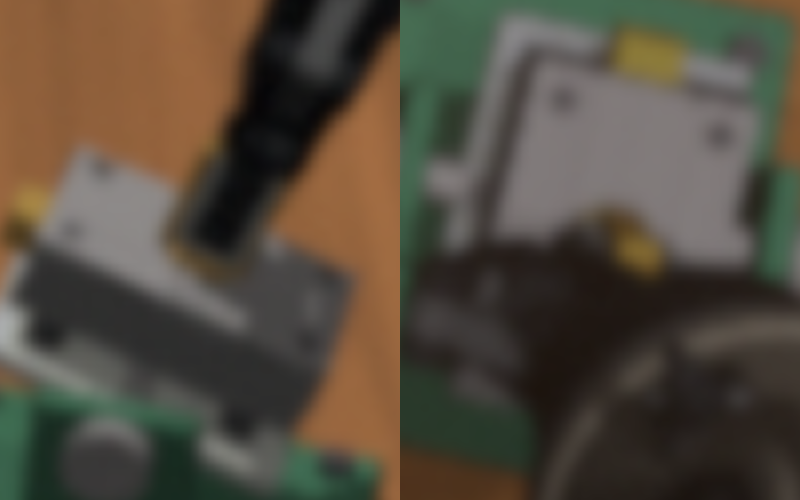

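The cover covers the rim flush all round with aligned edges, within about 1 mm. The push is about 8 N, or roughly 6 mm sunk. The moment says the 0.5° trim was about twice too much, so I'll take half back.

>>> {"method": "apply_moves", "body": {
  "series": [
    [0,0,0,0,-0.22,0,-1],
    [0,0,0,0,0,0,-1],
    [0,0,0,0,0,0,-1],
    [0,0,0,0,0,0,-1]
  ]
}}

```text
t: 12.55
position: [0.4761, -0.1875, 0.142]
ee_rot: [0.118, 0.983, -0.017, 0.143]
wrist_force: [-3.2, 0.9, 5.3]
finger_gap: 0.0109
finger_force: 59.9
```

```bash
python3 f.py
```

```text
case mm [-0.17  0.02 -5.  ] rot deg [-0.05  0.11 -0.25] F case [-1.65  0.14  6.04] T case [-0.007  0.33   0.003] 59.937434792518616 12.55
```

The moment is now balanced (0.33 N m against 0.37 before contact), with about 8 N of push and a 60 N grip. Handing in.

```bash
python3 -c "
from cell import *
print(job_done())"
```

```text
the job is handed in; nothing more can be done
None
```

The job is handed in, verdict not reported back: the steel cover lies flush and within about 1 mm of centre on the case, pressed with about 8 N (about 6 mm sunk, inferred from force and arm position), still gripped at 60 N.

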